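# Weigh a collet carrier on the sprung hook scale

## Task

Weigh the collet carrier: lift it by its orange tab with both collets in it, hang its cross bar in the hook of the sprung scale, and let it down slowly, without letting go, until the spring carries the whole weight. Only then let go, so that the pointer neither drops nor springs back, and leave the carrier hanging still and upright on the hook; don't push the hook by hand, and leave the other things on the bench alone.

Things in the scene. Friction and masses are not known exactly. Their poses are not given: they have to be found in the camera images.
- carrier: Loose collet carrier: aluminium pan 70 (x) x 94 (y) x 34 mm with a blue nest plate and two collets. A flat strap rises at each y end (y = +-47) to a cross bar; over its middle an orange tab. Origin: centre of the underside; z up. Centre of mass under the tab. With collets it weighs between 2.2 and 6.3 N, different every time, not told.
- carrier_bar (a point): Middle of the carrier's cross bar, 125 mm above the carrier's origin: round, 6 mm thick, along the carrier's y, 93 mm long. Collars 12 mm thick, from 10 to 13 mm either side of the middle, keep the hook between them. The window below is free down to the pan's rim (34 mm above the underside). A 7 x 7 mm neck rises 19 mm from the bar to the tab.
- carrier_tab (a point): Where to grip the carrier: centre of the orange tab, 40 mm above the middle of the bar. The tab is 26 mm along the carrier's x, 10 mm thick along its y, 42 mm high; grip it across its 10 mm thickness (fingers closing along the carrier's y).
- collet_left: Steel collet, 25 mm in diameter, 30 mm high, standing loosely in the nest at the carrier's +y side. Origin: centre of its underside, 3 mm above the carrier's underside.
- collet_right: Steel collet, 24 mm in diameter, 30 mm high, standing loosely in the nest at the carrier's -y side. Origin as for the other.
- scale: Sprung hook scale, fixed to the bench: grey base 130 x 120 x 14 mm, blue column 44 x 56 mm, 322 mm high, white tick plate on its -x face, and the moving hook arm reaching 179 mm out from the column towards the scale's -x. Origin: on the bench under the column's -x face, z up; the base spans x = -45 to +85 mm. Under the hook the bench is clear.
- hook_seat (a point): On the moving hook: where the bar's middle lies when seated; 155 mm from the column's face, 245 mm above the bench unloaded. A 7 mm rod in the scale's x-z plane: the arm comes from the column 10 mm above this point, dips to a flat 14 mm long, and rises to a red ball tip 19 mm farther out (-x), top 17 mm above this point. The bar enters from above, across the rod (along the scale's y).
- scale_hook (a joint): How far hook and red pointer are down, m: 0 unloaded, stop at 0.100. The spring gives from 0.3 N, then 12.5 mm per newton (80 N/m), lightly damped: let go too early or pushed too low, the pointer jumps. The full weight brings it to 0.02 to 0.08. The pointer must never move faster than 50 mm/s up or down, nor go beyond 0.09.
- loupe: Bystander: black eye loupe, 40 mm in diameter, 38 mm high, near the bench's front edge. Origin: centre of its underside.
- grease_pot: Bystander: white pot with blue lid, 52 mm in diameter, 34 mm high. Origin: centre of its underside.
- caliper: Bystander: digital caliper lying on the bench to the right, 70 x 200 x 18 mm. Origin: centre of its underside.
- bench_brush: Bystander: black brush lying on the bench to the right, 25 x 163 x 9 mm. Origin: centre of its underside.

How it is judged (in metres and radians):
On the way, in this order (a step that is already met when the one before it is completed fails the run):
1. the carrier is lifted clear of the bench, not yet touching the scale (height (world z) of carrier above 0.04 m and contact force between carrier and scale below 0.1 N), for 0.1 s.
2. the carrier, still held, has its bar in the hook and the spring takes at least 1 N and is drawn down (distance between carrier_bar and hook_seat below 0.012 m and contact force between carrier and scale above 1 N and value of joint scale_hook above 0.008 m and contact force between the fingers and carrier above 1 N), for 0.2 s.
At the end, for the whole second after the job is handed in: Carrier hangs by its bar in the hook (bar within 12 mm of the seat), upright within 0.2 rad, below 40 mm/s, pulling with over 1.5 N; pointer over 15 mm down and at rest (below 10 mm/s); both collets in their nests (origins within 32 mm of the carrier's) (distance between carrier_bar and hook_seat below 0.012 m and contact force between carrier and scale above 1.5 N and value of joint scale_hook above 0.015 m and velocity of joint scale_hook between -0.01 and 0.01 m/s and angle between carrier's own z axis and vertical below 0.2 rad and linear speed of carrier below 0.04 m/s and distance between each of collet_left, collet_right and carrier below 0.032 m); the robot touches nothing.
It fails at once if the pointer jumps: it moves faster than 50 mm/s up or down (velocity of joint scale_hook above 0.05 m/s or velocity of joint scale_hook below -0.05 m/s).
It fails at once if the spring is pulled down beyond 90 mm (value of joint scale_hook above 0.09 m).
It fails at once if the carrier bears on the scale with more than 12 N (contact force between carrier and scale above 12 N).
It fails at once if the robot itself pushes the scale with more than 3 N (contact force between any of the fingers, the arm and scale above 3 N).
It fails at once if a bystander is moved by more than 20 mm (distance of any of loupe, grease_pot, caliper, bench_brush from where it was at the start of the episode above 0.02 m).
It also fails if it takes over 64 s, if anything falls off the work surface, if the arm or the gripper's body presses on something with over 40 N, if the wrist force passes 120 N, or if a joint passes its speed limit or range.

## Robot

A 7-joint arm with a two-finger parallel gripper is mounted at the origin on a cart in front of the work surface, level with it; the furniture and walls round the work are solid. World frame = base frame: x ahead of the robot, y to its left, z up, the work surface at z = 0. Lengths are in mm, angles in rad, forces in N, time in s.
With the tool pointing down it reaches from about 400 to 925 mm from the base axis. Payload 4.1 kg.
Tool frame: the origin (TCP) lies at the very end of the fingers, on their centre line; the grasp point (between the pads) lies 19 mm behind it; x points along the fingers, z is the direction in which the jaws open and shut, and the axes are right-handed (so a half turn about x gives the same grasp; the last joint's range is limited). The gripper opens to 85 mm and grips with 20 to 120 N. Pads are 22 mm wide; open, the fingers measure 114 mm over their backs; the gripper's body (76 mm by 85 mm) begins 54 mm behind the grasp point. The pads swing forward as they close: fully open they stand 13 mm farther back than shut.
Start: joints at [1.036, 0.398, 0.045, 1.537, -0.019, 1.207, -0.051], TCP at [274.429, -589.267, 206.247] pointing down, gripper open.
Joint ranges: [-2.82, 2.82], [-0.49, 2.23], [-1.37, 1.46], [0, 2.46], [-1.36, 4.5], [0.23, 2], [-2.94, 2.94]. Speed limits (rad/s): [2.57, 2.57, 3.14, 3.14, 3.14, 3.14, 3.14].

## Interface

Orientations are given as a unit quaternion [w, x, y, z].
In Python, from workcell import get_obs, read_camera, calibration, hand_in gives the robot as it stands. The module is installed in compiled form; this text tells all that it offers.
- The arm moves only by the tool step_arm, never from a script. Its argument "series" is a list of rows, each an object with "jaw": the closure in counts, from 0 (fully open) to 255 (shut); "xyz": the shift along the tool's x, y, z in m, a list of three; "turn": the turn, a rotation vector about the tool's x, y, z in degrees, a list of three. In form: [{"jaw": jaw, "xyz": [x, y, z], "turn": [rx, ry, rz]}, ...]. A call has 1 to 12 rows; each row is the pose to reach, as a shift and turn from the pose commanded when the call began, along the tool's axes at that moment; what a row does not reach only later rows make up. A row lasts 1/10 s, in which the tool goes at most 50 mm and 8.59 degrees, less where a joint would pass 70% of its speed; a pose out of reach is approached as far as the arm can. A call with a gripper value outside its range is refused whole. The fingers move at their own pace and stop on an object; "force" is the grip in N (left out, the last holds). Time passes only in rows, so rows that repeat a pose let the fingers close. It gives the time, the measured TCP pose, the force and the opening at its end, in the units of the state.
- get_obs(): the state, without advancing time (a new reading comes with each control period).
- read_camera(name): name is "scene" or "side" or "wrist"; returns the picture (400x640x3 uint8, red, green, blue); there is no depth.
- calibration(name): a dict with "K" (3x3 intrinsics, pixels), "extrinsics" (4x4, takes a point from camera to world coordinates). Camera axes: x right, y down, z forward; pixel columns grow to the right and rows downward; lengths in mm; the calibration is good to about 2 mm. The wrist camera is an equidistant fisheye: a pixel r from the principal point sees the ray r / f radians off the axis. A picture is of the moment at which its call begins: read the wrist's pose just before it. calibration takes no time and is no camera call; for the wrist camera it gives the pose at the moment of the call.
- hand_in(): hands the job in, once; it reports no verdict.
The state is a dict: "time_s": time; "joint_pos": joint angles; "joint_velocities": joint speeds; "effort": joint torques, N m; "ee_pos": TCP position; "orientation": TCP orientation; "force": force on the tool from outside, world axes, zero at the start; "moment": the same for the moment, N m; "finger_gap": opening from 0.0 (shut) to 1.0 (fully open).
Only numpy, scipy, OpenCV 4.12 (cv2) and the standard library are available. Lean on these libraries where they do the work, as an engineer would, in place of code of your own. Each camera call takes 0.05 s, during which the arm holds its last target. There are 200 camera calls.

## Working session

There is one attempt and no reset: what is moved stays moved. The work goes in short steps, Python scripts to look and compute and a tool call to move; the robot and the scene stay as the last step left them, time stands still between calls to the robot, and variables do not carry over. Pictures are saved under pics/ and viewed, about 8 in all and at most 12, crops included, and the job is handed in when it is done.

Besides the shell and the picture viewer there is one more tool, called after "Emit:" as name([rows], argument=value, ...), one row to a line, values as JSON. step_arm: Moves the arm, as the interface text tells. Its arguments: {"type":"object","properties":{"series":{"type":"array","items":{"type":"object","properties":{"jaw":{"type":"number"},"xyz":{"type":"array","items":{"type":"number"}},"turn":{"type":"array","items":{"type":"number"}}}}},"force":{"type":"number"}},"required":["series"]}

```bash
mkdir -p pics; python3 - <<'E'
from workcell import *
import cv2
o=get_obs();print({k:o[k] for k in('time_s','ee_pos','orientation','force','finger_gap')})
for n in('scene','side'):
    cv2.imwrite(f'pics/{n}0.png',read_camera(n)[:,:,::-1]);c=calibration(n);print(n,c)
E
```

```text
{'time_s': 0.0, 'ee_pos': array([ 274.13593576, -588.60223851,  205.15795359]), 'orientation': array([ 0.59568346,  0.38037706,  0.5969095 , -0.37970193]), 'force': array([ 1.49406822, -0.03460486, -0.09042641]), 'finger_gap': 0.9991486488495559}
scene {'K': array([[418.48790439,   0.        , 322.19755699],
       [  0.        , 418.48790439, 199.51171089],
       [  0.        ,   0.        ,   1.        ]]), 'extrinsics': array([[-6.09254475e-01, -5.84729805e-01,  5.35630508e-01,
         1.88984347e+01],
       [-7.92967128e-01,  4.52217705e-01, -4.08291906e-01,
         4.27274213e+02],
       [-3.48115252e-03, -6.73491056e-01, -7.39187174e-01,
         9.52974107e+02],
       [ 0.00000000e+00,  0.00000000e+00,  0.00000000e+00,
         1.00000000e+00]])}
side {'K': array([[419.69905309,   0.        , 315.87741546],
       [  0.        , 419.69905309, 198.53546387],
       [  0.        ,   0.        ,   1.        ]]), 'extrinsics': array([[ 9.28027143e-01, -2.02404718e-01,  3.12726641e-01,
         1.23589239e+02],
       [-3.72043329e-01, -4.61483977e-01,  8.05367183e-01,
        -1.19508734e+03],
       [-1.86917830e-02, -8.63750467e-01, -5.03572982e-01,
         8.92586015e+02],
       [ 0.00000000e+00,  0.00000000e+00,  0.00000000e+00,
         1.00000000e+00]])}
```

View pics/scene0.png

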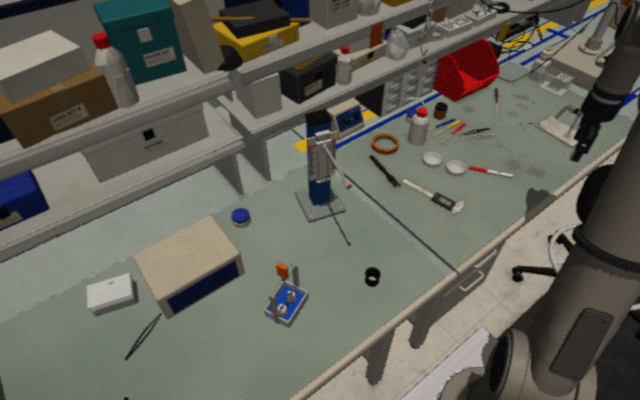

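View pics/side0.png

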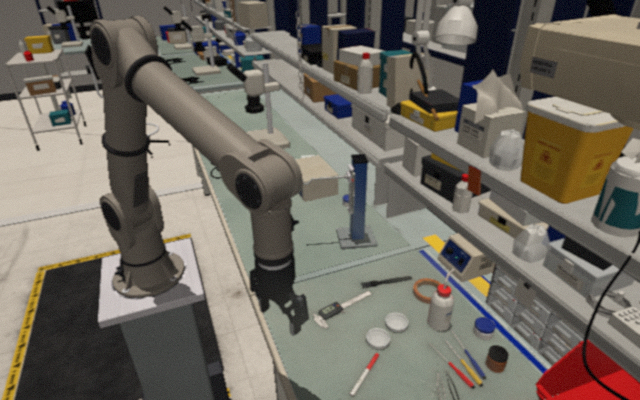

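The scene view shows the carrier near (287,300), its tab at (282,270), the scale column near (320,170) and the red hook tip near (348,185). The side view has only the column, near (358,200), with the carrier hidden. I'll enlarge both regions next.

```bash
python3 - <<'E'
import cv2
a=cv2.imread('pics/scene0.png')
l=cv2.resize(a[250:335,250:320],None,fx=7,fy=7,interpolation=cv2.INTER_CUBIC)[:595]
r=cv2.resize(a[120:250,290:360],None,fx=4.5,fy=4.5,interpolation=cv2.INTER_CUBIC)
import numpy as np
c=np.zeros((600,l.shape[1]+r.shape[1],3),np.uint8);c[:l.shape[0],:l.shape[1]]=l;c[:r.shape[0],l.shape[1]:]=r[:600]
print(c.shape,l.shape);cv2.imwrite('pics/crop0.png',c[:,:800])
E
```

```text
(600, 805, 3) (595, 490, 3)
```

View pics/crop0.png

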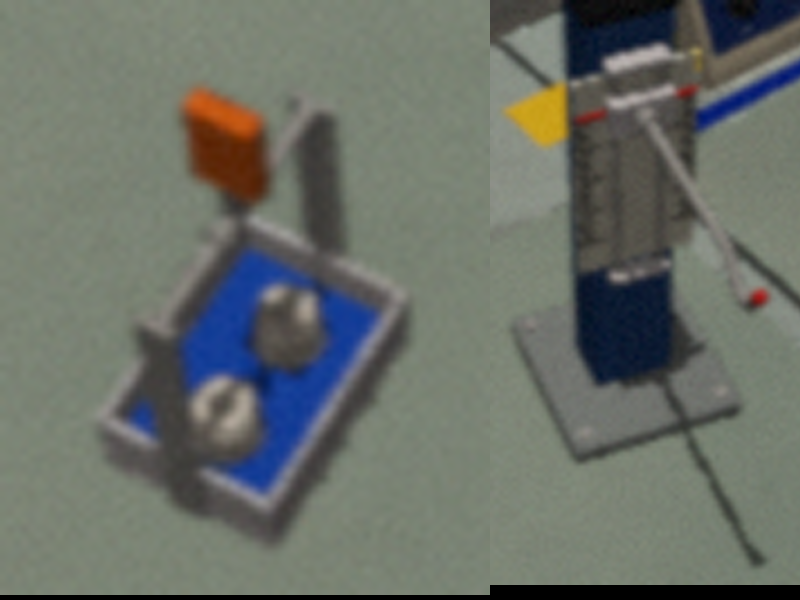

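The crop shows four pan rim corners, both bar ends and the tab top. On the scale I can see three base corners, the column foot and the red ball. Next step is fitting planar poses to these.

```bash
cat > h.py <<'E'
import numpy as np
from scipy.optimize import least_squares
from scipy.spatial.transform import Rotation as R
from workcell import calibration
def proj(c,P):
    K,E=c['K'],c['extrinsics'];q=(P-E[:3,3])@E[:3,:3]
    return q[:,:2]/q[:,2:]*[K[0,0],K[1,1]]+K[:2,2]
def projf(c,P):
    K,E=c['K'],c['extrinsics'];q=(P-E[:3,3])@E[:3,:3]
    rr=np.hypot(q[:,0],q[:,1]);th=np.arctan2(rr,q[:,2])
    return q[:,:2]/rr[:,None]*th[:,None]*K[0,0]+K[:2,2]
def place(p,L): return L@R.from_euler('z',p[2]).as_matrix().T+[p[0],p[1],0]
def fit(L,obs,p0):
    """obs: list of (proj fn, calib, index list, pixels)"""
    f=lambda p:np.concatenate([(fn(c,place(p,L[i]))-uv).ravel() for fn,c,i,uv in obs])
    return least_squares(f,p0,x_scale=[10,10,.1],loss='soft_l1')
# carrier: rim corners, bar ends(near(-y/+y)), tab top corners
CL=np.array([[35,47,34],[35,-47,34],[-35,-47,34],[-35,47,34],[0,46.5,128],[0,-46.5,128],[13,0,186],[-13,0,186]],float)
SL=np.array([[85,60,14],[-45,60,14],[-45,-60,14],[0,28,14],[0,-28,14],[-174,0,256],[-155,0,245]],float)
E
python3 - <<'E'
from h import *
c=calibration('scene')
cr=np.array([[270,508],[405,297],[240,222],[105,422],[155,322],[315,103],[225,105]])
uv=(cr+.5)/7-.5+250
i=[0,1,2,3,4,5]
for y0 in (0,1.57,-1.57,3.1):
    best=None
    L=CL.copy()
    s=fit(L,[(proj,c,i,uv[:6])],[600,100,y0]);print(s.cost,s.x,s.fun.reshape(-1,2).round(1).tolist())
cs=np.array([[517,325],[581,450],[739,402],[597,383],[668,372],[758,297]])
us=(cs+.5-[490,0])/4.5-.5+[290,120]
for y0 in (0,1.57,-1.57):
    s=fit(SL,[(proj,c,range(6),us)],[800,0,y0]);print(s.cost,s.x,s.fun.reshape(-1,2).round(1).tolist(),place(s.x,SL[6:]))
E
```

```text
136.18900717376084 [4.75844876e+02 1.90972075e+02 4.15894382e-01] [[-24.7, -13.0], [-23.2, -12.7], [24.4, 9.7], [23.7, 12.4], [0.4, -0.1], [-0.5, -0.0]]
134.7800884308182 [479.83126144 198.00937407   1.38984469] [[-11.0, 0.4], [-45.1, -1.0], [4.3, -1.5], [39.6, 0.2], [16.5, 0.6], [-22.6, 0.2]]
165.30999094759133 [504.58566601 173.03840727  -1.54435014] [[-2.1, -54.3], [0.9, 0.9], [1.4, 28.0], [-1.1, -27.1], [-0.1, -41.5], [0.2, 16.0]]
155.33134140840892 [475.61902145 190.58473693   5.4910681 ] [[-17.5, -37.0], [0.3, -2.4], [19.1, 34.2], [-0.3, 0.7], [-8.1, -18.6], [9.2, 17.5]]
5.8309721657478235 [ 6.86291248e+02 -8.07385788e+01 -2.78161862e-01] [[-1.7, -1.8], [-1.3, 0.5], [1.4, -0.4], [-0.1, 1.5], [1.5, -1.2], [0.1, 0.5]] [[537.24916993 -38.17734101 245.        ]]
5.830972165771488 [ 6.86291245e+02 -8.07385883e+01 -2.78161981e-01] [[-1.7, -1.8], [-1.3, 0.5], [1.4, -0.4], [-0.1, 1.5], [1.5, -1.2], [0.1, 0.5]] [[537.24917149 -38.17733286 245.        ]]
5.830972165748084 [ 6.86291248e+02 -8.07385790e+01 -2.78161867e-01] [[-1.7, -1.8], [-1.3, 0.5], [1.4, -0.4], [-0.1, 1.5], [1.5, -1.2], [0.1, 0.5]] [[537.24916998 -38.17734061 245.        ]]
```

```bash
python3 - <<'E'
from h import *
c=calibration('scene')
cr=np.array([[105,422],[240,222],[405,297],[270,508],[155,322],[315,103],[225,108]])
uv=(cr+.5)/7-.5+250
L=np.vstack([CL[:6],[0,0,186]])
for y0 in (0,1.57,-1.57,3.1):
    s=fit(L,[(proj,c,range(7),uv)],[480,190,y0]);print(s.cost,s.x,s.fun.reshape(-1,2).round(1).tolist())
c=calibration('wrist');print(c)
E
```

```text
2.7056108090410316 [4.75026248e+02 1.91552805e+02 4.17216762e-01] [[-1.2, -0.3], [0.4, -1.6], [0.8, -0.7], [0.1, 0.5], [0.5, 0.3], [-0.6, 0.3], [-0.2, 0.6]]
2.7056108090408326 [4.75026248e+02 1.91552805e+02 4.17216752e-01] [[-1.2, -0.3], [0.4, -1.6], [0.8, -0.7], [0.1, 0.5], [0.5, 0.3], [-0.6, 0.3], [-0.2, 0.6]]
2.7056108090454813 [4.75026248e+02 1.91552805e+02 4.17216810e-01] [[-1.2, -0.3], [0.4, -1.6], [0.8, -0.7], [0.1, 0.5], [0.5, 0.3], [-0.6, 0.3], [-0.2, 0.6]]
2.705610809042658 [4.75026247e+02 1.91552805e+02 4.17216701e-01] [[-1.2, -0.3], [0.4, -1.6], [0.8, -0.7], [0.1, 0.5], [0.5, 0.3], [-0.6, 0.3], [-0.2, 0.6]]
{'K': array([[309.70691629,   0.        , 318.66973982],
       [  0.        , 309.70691629, 202.67991255],
       [  0.        ,   0.        ,   1.        ]]), 'extrinsics': array([[ 4.22843126e-01, -8.63200623e-01, -2.75841213e-01,
         3.44352782e+02],
       [-9.06201952e-01, -4.03217113e-01, -1.27334138e-01,
        -5.56508462e+02],
       [-1.30898999e-03,  3.03810211e-01, -9.52731674e-01,
         3.72957469e+02],
       [ 0.00000000e+00,  0.00000000e+00,  0.00000000e+00,
         1.00000000e+00]])}
```

```bash
cat >> h.py <<'E'
from workcell import get_obs
def cmd(target_tcp,yaw,flip=0):
    """shift (m) & turn (deg) in tool axes to reach TCP (mm), tool down, jaw axis along carrier-y at yaw"""
    o=get_obs();q=o['orientation'];Rt=R.from_quat([q[1],q[2],q[3],q[0]]).as_matrix()
    z=np.array([-np.sin(yaw),np.cos(yaw),0])*(-1 if flip else 1);x=np.array([0,0,-1.])
    G=np.stack([x,np.cross(z,x),z],1)
    sh=Rt.T@(np.array(target_tcp)-o['ee_pos'])/1000
    rv=np.degrees(R.from_matrix(Rt.T@G).as_rotvec())
    print('t',o['time_s'],'tcp',o['ee_pos'].round(1),'F',o['force'].round(2),'gap',round(o['finger_gap'],3),'q',o['joint_pos'].round(2))
    print('xyz',sh.round(4).tolist(),'turn',rv.round(2).tolist())
E
python3 - <<'E'
from h import *
q=get_obs()['orientation'];print(R.from_quat([q[1],q[2],q[3],q[0]]).as_matrix().round(2))
for f in(0,1):cmd([274,-588,420],.417,f);cmd([475,191.6,420],.417,f)
E
```

```text
[[-0.    0.91  0.42]
 [ 0.    0.42 -0.91]
 [-1.   -0.   -0.  ]]
t 0.1 tcp [ 274.2 -588.7  205.3] F [-0.53  0.73 -0.31] gap 1.0 q [ 1.04  0.4   0.05  1.54 -0.02  1.21 -0.05]
xyz [-0.2147, 0.0001, -0.0011] turn [-178.92, -0.01, -0.15]
t 0.1 tcp [ 274.2 -588.7  205.3] F [-0.53  0.73 -0.31] gap 1.0 q [ 1.04  0.4   0.05  1.54 -0.02  1.21 -0.05]
xyz [-0.2137, 0.5115, -0.6229] turn [-178.92, -0.01, -0.15]
t 0.1 tcp [ 274.2 -588.7  205.3] F [-0.53  0.73 -0.31] gap 1.0 q [ 1.04  0.4   0.05  1.54 -0.02  1.21 -0.05]
xyz [-0.2147, 0.0001, -0.0011] turn [1.08, -0.1, 0.01]
t 0.1 tcp [ 274.2 -588.7  205.3] F [-0.53  0.73 -0.31] gap 1.0 q [ 1.04  0.4   0.05  1.54 -0.02  1.21 -0.05]
xyz [-0.2137, 0.5115, -0.6229] turn [1.08, -0.1, 0.01]
```

Emit:
step_arm([
  {"jaw": 0, "xyz": [-0.05, 0, 0], "turn": [0, 0, 0]},
  {"jaw": 0, "xyz": [-0.1, 0, 0], "turn": [0, 0, 0]},
  {"jaw": 0, "xyz": [-0.15, 0, 0], "turn": [0, 0, 0]},
  {"jaw": 0, "xyz": [-0.2, 0, 0], "turn": [0, 0, 0]},
  {"jaw": 0, "xyz": [-0.215, 0.02, -0.03], "turn": [1, 0, 0]},
  {"jaw": 0, "xyz": [-0.215, 0.05, -0.06], "turn": [1, 0, 0]},
  {"jaw": 0, "xyz": [-0.215, 0.08, -0.1], "turn": [1, 0, 0]},
  {"jaw": 0, "xyz": [-0.215, 0.11, -0.135], "turn": [1, 0, 0]},
  {"jaw": 0, "xyz": [-0.215, 0.14, -0.17], "turn": [1, 0, 0]},
  {"jaw": 0, "xyz": [-0.215, 0.17, -0.205], "turn": [1, 0, 0]},
  {"jaw": 0, "xyz": [-0.215, 0.2, -0.24], "turn": [1, 0, 0]},
  {"jaw": 0, "xyz": [-0.215, 0.23, -0.28], "turn": [1, 0, 0]},
])

```text
time_s: 1.3
ee_pos: [364.7, -236.6, 420.7]
orientation: [0.593, 0.385, 0.593, -0.386]
force: [1.4, 0.5, 0.5]
finger_gap: 0.998
```

```bash
python3 -c "
from h import *
cmd([475,191.6,380],.417,1)"
```

```text
t 1.3 tcp [ 364.7 -236.6  420.7] F [1.38 0.5  0.5 ] gap 0.998 q [ 0.69 -0.08 -0.19  1.64 -0.02  1.58 -0.66]
xyz [0.0406, 0.2746, -0.3466] turn [0.04, -0.01, 0.02]
```

Emit:
step_arm([
  {"jaw": 0, "xyz": [0, 0.03, -0.038], "turn": [0, 0, 0]},
  {"jaw": 0, "xyz": [0, 0.06, -0.076], "turn": [0, 0, 0]},
  {"jaw": 0, "xyz": [0, 0.09, -0.114], "turn": [0, 0, 0]},
  {"jaw": 0, "xyz": [0, 0.12, -0.152], "turn": [0, 0, 0]},
  {"jaw": 0, "xyz": [0, 0.15, -0.19], "turn": [0, 0, 0]},
  {"jaw": 0, "xyz": [0, 0.18, -0.228], "turn": [0, 0, 0]},
  {"jaw": 0, "xyz": [0.01, 0.21, -0.265], "turn": [0, 0, 0]},
  {"jaw": 0, "xyz": [0.02, 0.24, -0.303], "turn": [0, 0, 0]},
  {"jaw": 0, "xyz": [0.03, 0.265, -0.335], "turn": [0, 0, 0]},
  {"jaw": 0, "xyz": [0.04, 0.275, -0.346], "turn": [0, 0, 0]},
  {"jaw": 0, "xyz": [0.04, 0.275, -0.346], "turn": [0, 0, 0]},
])

```text
time_s: 2.4
ee_pos: [474.1, 191.9, 379.2]
orientation: [0.593, 0.383, 0.595, -0.384]
force: [-1.2, -0.1, 1.2]
finger_gap: 0.998
```

```bash
python3 - <<'E'
from h import *
from workcell import *
import cv2
c=calibration('wrist');im=read_camera('wrist')[:,:,::-1].copy()
cmd([475,191.6,240],.417,1)
cv2.imwrite('pics/w1.png',im)
np.save('w1.npy',c['extrinsics'])
p=[475.0,191.6,.417]
L=np.vstack([CL,[0,0,186]])
uv=projf(c,place(p,L));print(uv.round(1).tolist())
x0,y0=np.maximum(uv.min(0)-25,0).astype(int);x1,y1=(uv.max(0)+25).astype(int)
cr=im[y0:min(y1,400),x0:x1];s=min(800/cr.shape[1],600/cr.shape[0]);print(x0,y0,s)
cr=cv2.resize(cr,None,fx=s,fy=s,interpolation=cv2.INTER_CUBIC)
for u in uv: cv2.drawMarker(cr,tuple(int(v) for v in ((u+.5-[x0,y0])*s-.5)),(0,255,0),cv2.MARKER_CROSS,10,1)
cv2.imwrite('pics/w1c.png',cr)
E
```

```text
t 2.45 tcp [474.7 189.8 380.1] F [ 0.13  0.27 -0.34] gap 0.999 q [ 0.24  0.1  -0.77  1.56  0.07  1.51 -1.68]
xyz [0.1401, 0.0013, -0.0015] turn [0.21, -0.02, 0.15]
[[290.9, 131.4], [347.8, 131.8], [346.7, 173.0], [291.3, 172.5], [285.4, 162.3], [353.0, 162.8], [319.3, 160.5], [319.1, 181.8], [319.2, 171.2]]
260 106 6.0
```

View pics/w1c.png

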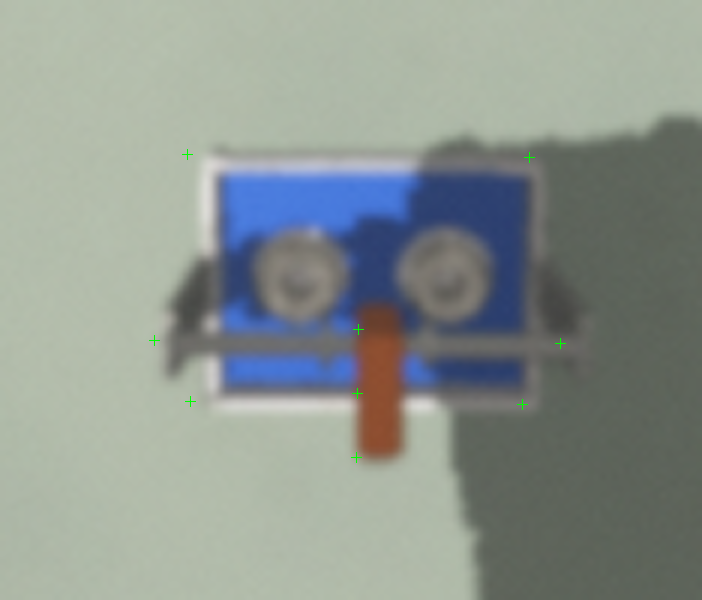

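The tab shows orange at x 357–403 and y 303–460 in the crop. The pan's outer rim runs from (205,155) to (540,405). Everything sits about 3 px right of the prediction, so I'll refit using both cameras.

```bash
python3 - <<'E'
from h import *
c=calibration('wrist');c['extrinsics']=np.load('w1.npy')
w=(np.array([[205,155],[542,161],[539,406],[207,406],[170,345],[587,345],[380,460]])+.5)/6-.5+[260,106]
sc=calibration('scene')
cr=(np.array([[105,422],[240,222],[405,297],[270,508],[155,322],[315,103]])+.5)/7-.5+250
i=[0,1,2,3,4,5,7]
a=(projf,c,i,w);b=(proj,sc,range(6),cr)
for obs in([a],[a,b]):
    s=fit(CL,obs,[475,191,.417]);print(s.cost,s.x,s.fun.reshape(-1,2).round(1).tolist())
cmd([*s.x[:2],240],s.x[2],1)
E
```

```text
1.149367544874893 [4.76275445e+02 1.87196654e+02 4.21670246e-01] [[-0.2, 0.4], [0.5, -0.3], [0.0, -0.0], [-0.0, -0.2], [0.7, -0.2], [-1.2, 0.1], [-0.0, 0.1]]
9.467412862568088 [4.76011518e+02 1.88155468e+02 4.22613127e-01] [[-0.9, 0.4], [-0.1, -0.4], [-0.5, -0.1], [-0.6, -0.3], [0.0, -0.3], [-1.9, -0.0], [-0.8, -0.0], [-0.1, -1.3], [1.2, -2.6], [1.6, -1.8], [1.2, -0.7], [1.6, -0.8], [0.3, -0.8]]
t 2.45 tcp [474.7 189.8 380.1] F [ 0.13  0.27 -0.34] gap 0.999 q [ 0.24  0.1  -0.77  1.56  0.07  1.51 -1.68]
xyz [0.1401, 0.0009, 0.0021] turn [-0.12, -0.02, 0.15]
```

Emit:
step_arm([
  {"jaw": 0, "xyz": [0.04, 0, 0.004], "turn": [0, 0, 0]},
  {"jaw": 0, "xyz": [0.08, 0, 0.004], "turn": [0, 0, 0]},
  {"jaw": 0, "xyz": [0.12, 0, 0.004], "turn": [0, 0, 0]},
  {"jaw": 0, "xyz": [0.15, 0, 0.004], "turn": [0, 0, 0]},
  {"jaw": 0, "xyz": [0.18, 0, 0.004], "turn": [0, 0, 0]},
  {"jaw": 0, "xyz": [0.21, 0, 0.004], "turn": [0, 0, 0]},
  {"jaw": 0, "xyz": [0.23, 0, 0.004], "turn": [0, 0, 0]},
  {"jaw": 0, "xyz": [0.23, 0, 0.004], "turn": [0, 0, 0]},
])

```text
time_s: 3.25
ee_pos: [475.5, 182.6, 149.0]
orientation: [0.592, 0.384, 0.593, -0.388]
force: [-0.7, -0.1, -1.1]
finger_gap: 1.001
```

```bash
python3 - <<'E'
from h import *
from workcell import *
import cv2
im=read_camera('wrist')[:,:,::-1]
cmd([476.3,187.2,150],.4217,1)
cv2.imwrite('pics/w2.png',im)
E
```

```text
t 3.3 tcp [476.9 183.7 150.8] F [-0.44  0.89 -0.52] gap 0.999 q [ 0.19  0.27 -0.75  1.91  0.21  1.04 -1.8 ]
xyz [0.0008, 0.0009, -0.0034] turn [-0.34, 0.05, 0.12]
```

View pics/w2.png

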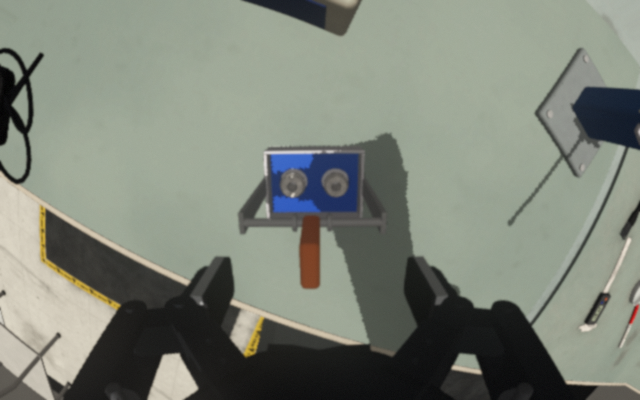

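The fingertips at x≈225 and 413 have a midpoint of 319, and the tab is at x≈310. That puts the tool about 4 mm too far along tool +z, which agrees with the fit (−3.4 mm). I'll correct that and close.

Emit:
step_arm([
  {"jaw": 0, "xyz": [0, 0.0005, -0.004], "turn": [-0.3, 0, 0]},
  {"jaw": 100, "xyz": [0, 0.0005, -0.004], "turn": [-0.3, 0, 0]},
  {"jaw": 160, "xyz": [0, 0.0005, -0.004], "turn": [-0.3, 0, 0]},
  {"jaw": 255, "xyz": [0, 0.0005, -0.004], "turn": [-0.3, 0, 0]},
  {"jaw": 255, "xyz": [0, 0.0005, -0.004], "turn": [-0.3, 0, 0]},
  {"jaw": 255, "xyz": [0, 0.0005, -0.004], "turn": [-0.3, 0, 0]},
  {"jaw": 255, "xyz": [0, 0.0005, -0.004], "turn": [-0.3, 0, 0]},
  {"jaw": 255, "xyz": [0, 0.0005, -0.004], "turn": [-0.3, 0, 0]},
  {"jaw": 255, "xyz": [0, 0.0005, -0.004], "turn": [-0.3, 0, 0]},
  {"jaw": 255, "xyz": [0, 0.0005, -0.004], "turn": [-0.3, 0, 0]},
  {"jaw": 255, "xyz": [0, 0.0005, -0.004], "turn": [-0.3, 0, 0]},
  {"jaw": 255, "xyz": [0, 0.0005, -0.004], "turn": [-0.3, 0, 0]},
], force=40)

```text
time_s: 4.5
ee_pos: [476.1, 189.7, 151.4]
orientation: [0.594, 0.384, 0.594, -0.384]
force: [0.0, -1.2, 2.5]
finger_gap: 0.103
```

Emit:
step_arm([
  {"jaw": 255, "xyz": [-0.005, 0, 0], "turn": [0, 0, 0]},
  {"jaw": 255, "xyz": [-0.015, 0, 0], "turn": [0, 0, 0]},
  {"jaw": 255, "xyz": [-0.03, 0, 0], "turn": [0, 0, 0]},
  {"jaw": 255, "xyz": [-0.05, 0, 0], "turn": [0, 0, 0]},
  {"jaw": 255, "xyz": [-0.07, 0, 0], "turn": [0, 0, 0]},
  {"jaw": 255, "xyz": [-0.09, 0, 0], "turn": [0, 0, 0]},
  {"jaw": 255, "xyz": [-0.11, 0, 0], "turn": [0, 0, 0]},
  {"jaw": 255, "xyz": [-0.13, 0, 0], "turn": [0, 0, 0]},
  {"jaw": 255, "xyz": [-0.145, 0, 0], "turn": [0, 0, 0]},
  {"jaw": 255, "xyz": [-0.155, 0, 0], "turn": [0, 0, 0]},
  {"jaw": 255, "xyz": [-0.16, 0, 0], "turn": [0, 0, 0]},
  {"jaw": 255, "xyz": [-0.16, 0, 0], "turn": [0, 0, 0]},
])

```text
time_s: 5.7
ee_pos: [476.0, 190.0, 311.8]
orientation: [0.594, 0.384, 0.594, -0.383]
force: [-0.3, 0.5, -2.6]
finger_gap: 0.1
```

```bash
cat >> h.py <<'E'
from workcell import read_camera
def avg(n=16):
    A=[]
    for _ in range(n): read_camera('side');o=get_obs();A.append(np.r_[o['ee_pos'],o['force'],o['moment']])
    A=np.array(A);print('n',n,'mean',A.mean(0).round(2),'sd',A.std(0).round(2));return A.mean(0)
E
python3 - <<'E'
from h import *
import cv2
cv2.imwrite('pics/s2.png',cv2.resize(read_camera('scene')[130:300,200:420,::-1],None,fx=3.5,fy=3.5))
cv2.imwrite('pics/w3.png',read_camera('wrist')[:,:,::-1])
np.save('w3.npy',calibration('wrist')['extrinsics'])
avg(16);yaw=-.278;s=np.array([537.2,-38.2])-110*np.array([np.cos(yaw),np.sin(yaw)]);print(s)
cmd([*s,310],yaw,1)
E
```

```text
n 16 mean [ 4.7570e+02  1.8969e+02  3.1086e+02 -2.0000e-01 -6.0000e-02 -2.4200e+00
 -0.0000e+00 -1.0000e-02 -1.0000e-02] sd [0.18 0.11 0.33 0.53 0.49 0.38 0.04 0.02 0.03]
[431.42331502  -8.01237151]
t 6.6 tcp [475.9 189.8 311.2] F [-0.12  0.37 -1.98] gap 0.105 q [ 0.24  0.13 -0.78  1.69  0.09  1.36 -1.7 ]
xyz [0.0012, -0.1218, 0.162] turn [40.2, 0.01, -0.01]
```

View pics/w3.png

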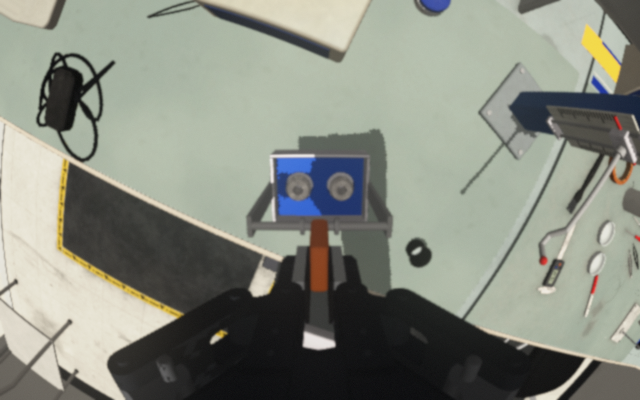

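The carrier hangs level in the jaws with both collets in place; the hook's red tip is at (543,261). The force is about −2.4 N, so the carrier is a light one. Next I move to the stand-off point in front of the hook.

Emit:
step_arm([
  {"jaw": 255, "xyz": [0, -0.006, 0.008], "turn": [2, 0, 0]},
  {"jaw": 255, "xyz": [0, -0.016, 0.022], "turn": [6, 0, 0]},
  {"jaw": 255, "xyz": [0, -0.03, 0.04], "turn": [10, 0, 0]},
  {"jaw": 255, "xyz": [0, -0.045, 0.06], "turn": [15, 0, 0]},
  {"jaw": 255, "xyz": [0, -0.06, 0.08], "turn": [20, 0, 0]},
  {"jaw": 255, "xyz": [0, -0.075, 0.1], "turn": [25, 0, 0]},
  {"jaw": 255, "xyz": [0, -0.09, 0.12], "turn": [30, 0, 0]},
  {"jaw": 255, "xyz": [0, -0.105, 0.14], "turn": [35, 0, 0]},
  {"jaw": 255, "xyz": [0, -0.115, 0.153], "turn": [38, 0, 0]},
  {"jaw": 255, "xyz": [0, -0.12, 0.16], "turn": [39.5, 0, 0]},
  {"jaw": 255, "xyz": [0, -0.122, 0.162], "turn": [40.2, 0, 0]},
  {"jaw": 255, "xyz": [0, -0.122, 0.162], "turn": [40.2, 0, 0]},
])

```text
time_s: 7.8
ee_pos: [431.3, -7.5, 311.2]
orientation: [0.426, 0.564, 0.426, -0.564]
force: [1.0, 0.3, -2.6]
finger_gap: 0.097
```

```bash
python3 - <<'E'
from h import *
import cv2
sc=read_camera('scene')[:,:,::-1];c=calibration('wrist');w=read_camera('wrist')[:,:,::-1].copy()
cv2.imwrite('pics/s4.png',sc)
np.save('w4.npy',c['extrinsics'])
cmd([431.4,-8,310],-.278,1)
avg(8)
cv2.imwrite('pics/w4.png',w)
p=[686.29,-80.74,-.278]
P=place(p,np.vstack([SL,[0,0,0]]));print(projf(c,P).round(1).tolist())
uv=projf(c,P)
for u in uv: cv2.drawMarker(w,tuple(int(v) for v in u),(0,255,0),cv2.MARKER_CROSS,6,1)
cv2.imwrite('pics/w4c.png',cv2.resize(w[0:300,200:600],None,fx=2,fy=2,interpolation=cv2.INTER_CUBIC))
E
```

```text
t 7.9 tcp [431.5  -6.9 311.2] F [-0.99  0.46 -2.27] gap 0.104 q [ 0.5  -0.06 -0.55  1.85 -0.03  1.35 -1.89]
xyz [0.0012, 0.0002, 0.0011] turn [0.13, -0.03, -0.0]
n 8 mean [ 4.3136e+02 -7.3900e+00  3.1117e+02 -8.0000e-02 -8.0000e-02 -2.6800e+00
 -0.0000e+00 -1.0000e-02  0.0000e+00] sd [0.07 0.35 0.02 0.71 0.71 0.34 0.03 0.03 0.03]
[[280.6, -56.0], [278.6, 15.9], [359.5, 16.1], [300.4, -11.4], [337.9, -11.3], [319.6, 88.0], [319.6, 64.0], [319.1, -8.4]]
```

View pics/w4c.png

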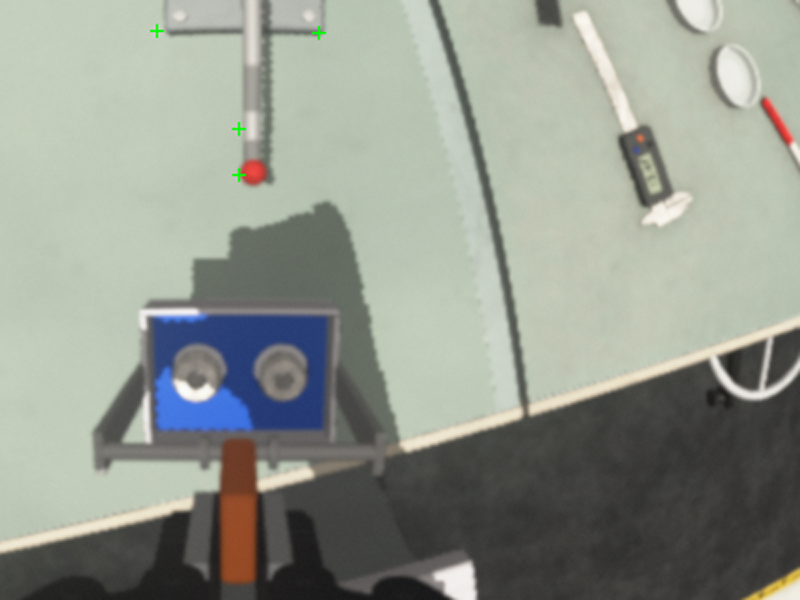

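The ball is at crop (254,172), i.e. px (327,86), about 7 px right of the prediction, and the base's front corners are at crop (167,32) and (323,32). The carrier looks fine. I'll refit the scale from this closer view.

```bash
python3 - <<'E'
from h import *
c=calibration('wrist');c['extrinsics']=np.load('w4.npy')
w=(np.array([[167,32],[323,32],[254,172]])+.5)/2-.5+[200,0]
sc=calibration('scene')
us=(np.array([[517,325],[581,450],[739,402],[597,383],[668,372],[758,297]])+.5-[490,0])/4.5-.5+[290,120]
a=(projf,c,[1,2,5],w);b=(proj,sc,range(6),us)
for obs in([a],[a,a,b]):
    s=fit(SL,obs,[686,-80,-.278]);S=place(s.x,SL[6:])[0]
    print(s.cost,s.x,S,s.fun.reshape(-1,2).round(1).tolist())
    d=S[:2]-[431.4,-7.4];e=s.x[2];print('along,lateral',d@[np.cos(e),np.sin(e)],d@[-np.sin(e),np.cos(e)])
# carrier bar in view: expected vs seen
P=place([431.4,-7.4,-.278],np.array([[0,0,311.2+15],[0,46.5,286.],[0,-46.5,286]]));print((projf(c,P)-[200,0])*2)
E
```

```text
1.8487293535975957 [ 6.86376928e+02 -8.52509967e+01 -2.73723149e-01] [537.14740117 -43.35173111 245.        ] [[-1.6, -0.7], [1.2, -0.4], [0.0, 0.4]]
along,lateral 111.52894014721062 -6.027879760645039
12.209217458575882 [ 6.86681944e+02 -8.39915280e+01 -2.67028255e-01] [537.1752525  -43.09226987 245.        ] [[-2.3, -0.4], [0.6, -0.7], [-0.2, 0.5], [-2.3, -0.4], [0.6, -0.7], [-0.2, 0.5], [-1.1, -2.1], [-0.2, -0.0], [2.2, -1.2], [0.8, 1.0], [2.2, -1.8], [1.8, -0.5]]
along,lateral 111.44448619624212 -6.516798743665312
[[237.21441389 504.80272921]
 [100.53315918 449.70172897]
 [373.49525401 450.1618466 ]]
```

Emit:
step_arm([
  {"jaw": 255, "xyz": [0, 0.0, 0.003], "turn": [0, 0, 0]},
  {"jaw": 255, "xyz": [0, 0.006, 0.006], "turn": [0, 0, 0]},
  {"jaw": 255, "xyz": [0, 0.016, 0.006], "turn": [0, 0, 0]},
  {"jaw": 255, "xyz": [0, 0.03, 0.006], "turn": [0, 0, 0]},
  {"jaw": 255, "xyz": [0, 0.045, 0.006], "turn": [0, 0, 0]},
  {"jaw": 255, "xyz": [0, 0.06, 0.006], "turn": [0, 0, 0]},
  {"jaw": 255, "xyz": [0, 0.075, 0.006], "turn": [0, 0, 0]},
  {"jaw": 255, "xyz": [0, 0.09, 0.006], "turn": [0, 0, 0]},
  {"jaw": 255, "xyz": [0, 0.102, 0.006], "turn": [0, 0, 0]},
  {"jaw": 255, "xyz": [0, 0.109, 0.006], "turn": [0, 0, 0]},
  {"jaw": 255, "xyz": [0, 0.1115, 0.006], "turn": [0, 0, 0]},
  {"jaw": 255, "xyz": [0, 0.1115, 0.006], "turn": [0, 0, 0]},
])

```text
time_s: 9.5
ee_pos: [536.9, -44.4, 311.0]
orientation: [-0.426, -0.564, -0.426, 0.565]
force: [0.4, 0.7, -1.7]
finger_gap: 0.099
```

```bash
python3 - <<'E'
from h import *
import cv2
w=read_camera('wrist')[:,:,::-1];sc=read_camera('scene')[:,:,::-1]
avg(10)
a=cv2.resize(w[60:300,220:420],None,fx=2.3,fy=2.3,interpolation=cv2.INTER_CUBIC)
b=cv2.resize(sc[130:250,290:360],None,fx=4.6,fy=4.6,interpolation=cv2.INTER_CUBIC)
cv2.imwrite('pics/f5.png',np.hstack([a,b]));print(a.shape,b.shape)
E
```

```text
n 10 mean [ 5.3658e+02 -4.4360e+01  3.1136e+02 -1.2000e-01 -1.6000e-01 -2.3200e+00
  1.0000e-02  1.0000e-02  0.0000e+00] sd [0.13 0.09 0.06 0.5  0.29 0.53 0.04 0.03 0.03]
(552, 460, 3) (552, 322, 3)
```

View pics/f5.png

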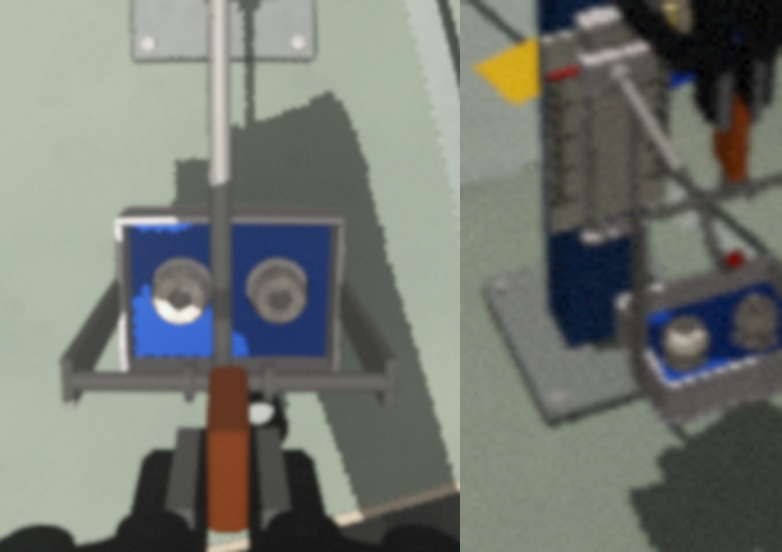

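The rod is at x≈220 on the left half, with the tab and neck at 229, so the hook is about 2 mm towards tool −z. It lies between the collars and inside the window. The scene half shows the bar above the hook and the ball at (735,260); I'll check the position along the arm from that.

```bash
python3 - <<'E'
from h import *
c=calibration('scene')
f=lambda P:(proj(c,np.atleast_2d(P))-[290,130]+.5)*4.6-.5+[460,0]
e=-.274;C=[536.6,-44.4,e]
print('bar ends,mid,tab bottom ctr',f(place(C,np.array([[0,46.5,285.],[0,-46.5,285],[0,0,285],[0,0,304]]))).round())
# ball relative: which along offset matches seen-vs-pred difference
for a in(-8,-4,0,4,8):
    print(a,f(place(C,np.array([[-19+a,-2*-1.,256]]))).round())
E
```

```text
bar ends,mid,tab bottom ctr [[646. 214.]
 [815. 166.]
 [732. 189.]
 [733. 162.]]
-8 [[748. 267.]]
-4 [[744. 261.]]
0 [[741. 256.]]
4 [[738. 251.]]
8 [[734. 246.]]
```

Emit:
step_arm([
  {"jaw": 255, "xyz": [0.002, -0.001, -0.001], "turn": [0, 0, 0]},
  {"jaw": 255, "xyz": [0.006, -0.001, -0.002], "turn": [0, 0, 0]},
  {"jaw": 255, "xyz": [0.011, -0.001, -0.002], "turn": [0, 0, 0]},
  {"jaw": 255, "xyz": [0.016, -0.001, -0.002], "turn": [0, 0, 0]},
  {"jaw": 255, "xyz": [0.021, -0.001, -0.002], "turn": [0, 0, 0]},
  {"jaw": 255, "xyz": [0.025, -0.001, -0.002], "turn": [0, 0, 0]},
  {"jaw": 255, "xyz": [0.028, -0.001, -0.002], "turn": [0, 0, 0]},
  {"jaw": 255, "xyz": [0.03, -0.001, -0.002], "turn": [0, 0, 0]},
  {"jaw": 255, "xyz": [0.032, -0.001, -0.002], "turn": [0, 0, 0]},
  {"jaw": 255, "xyz": [0.0335, -0.001, -0.002], "turn": [0, 0, 0]},
  {"jaw": 255, "xyz": [0.035, -0.001, -0.002], "turn": [0, 0, 0]},
  {"jaw": 255, "xyz": [0.035, -0.001, -0.002], "turn": [0, 0, 0]},
])

```text
time_s: 11.3
ee_pos: [536.3, -42.3, 276.0]
orientation: [-0.426, -0.564, -0.426, 0.565]
force: [-0.1, 0.1, -2.2]
finger_gap: 0.105
```

```bash
python3 - <<'E'
from h import *
avg(10)
import cv2
w=read_camera('wrist')[:,:,::-1];sc=read_camera('scene')[:,:,::-1]
a=cv2.resize(w[60:300,220:420],None,fx=2.3,fy=2.3,interpolation=cv2.INTER_CUBIC)
b=cv2.resize(sc[130:250,290:360],None,fx=4.6,fy=4.6,interpolation=cv2.INTER_CUBIC)
cv2.imwrite('pics/f6.png',np.hstack([a,b]))
E
```

```text
n 10 mean [ 5.3645e+02 -4.2240e+01  2.7627e+02  0.0000e+00 -2.0000e-02 -2.4700e+00
  1.0000e-02  1.0000e-02  1.0000e-02] sd [0.03 0.02 0.05 0.38 0.46 0.38 0.03 0.03 0.03]
```

View pics/f6.png

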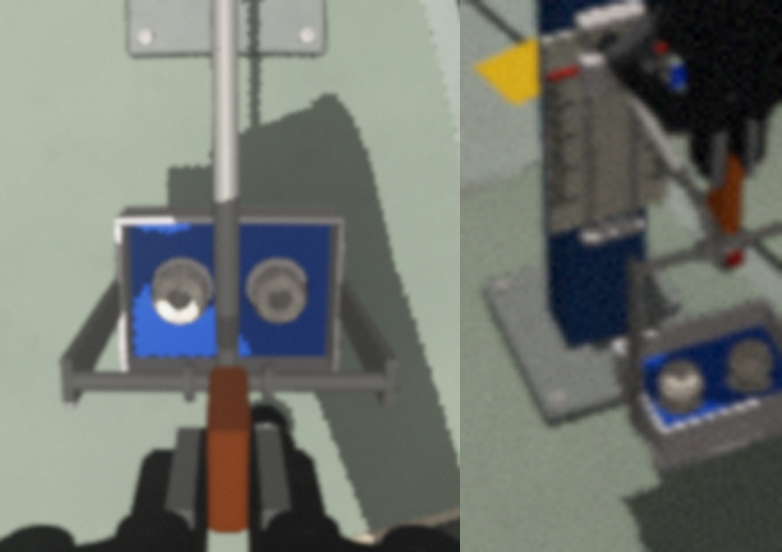

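The bar is in the hook region with the rod centred under the neck, and the ball sits just outside the bar at (733,258). The averaged weight is about 2.45 N, so about 27 mm of travel is expected after contact. Lowering at 15 mm/s now.

Emit:
step_arm([
  {"jaw": 255, "xyz": [0.0015, 0, 0], "turn": [0, 0, 0]},
  {"jaw": 255, "xyz": [0.003, 0, 0], "turn": [0, 0, 0]},
  {"jaw": 255, "xyz": [0.0045, 0, 0], "turn": [0, 0, 0]},
  {"jaw": 255, "xyz": [0.006, 0, 0], "turn": [0, 0, 0]},
  {"jaw": 255, "xyz": [0.0075, 0, 0], "turn": [0, 0, 0]},
  {"jaw": 255, "xyz": [0.009, 0, 0], "turn": [0, 0, 0]},
  {"jaw": 255, "xyz": [0.0105, 0, 0], "turn": [0, 0, 0]},
  {"jaw": 255, "xyz": [0.012, 0, 0], "turn": [0, 0, 0]},
  {"jaw": 255, "xyz": [0.0135, 0, 0], "turn": [0, 0, 0]},
  {"jaw": 255, "xyz": [0.015, 0, 0], "turn": [0, 0, 0]},
  {"jaw": 255, "xyz": [0.0165, 0, 0], "turn": [0, 0, 0]},
  {"jaw": 255, "xyz": [0.018, 0, 0], "turn": [0, 0, 0]},
])

```text
time_s: 13.1
ee_pos: [536.5, -42.2, 258.1]
orientation: [0.426, 0.564, 0.426, -0.564]
force: [-0.6, -0.4, -0.8]
finger_gap: 0.104
```

```bash
python3 -c "
from h import *
avg(20)"
```

```text
n 20 mean [ 5.3642e+02 -4.2240e+01  2.5821e+02 -1.6000e-01 -9.0000e-02 -1.0700e+00
  0.0000e+00  6.0000e-02 -0.0000e+00] sd [0.03 0.02 0.09 0.56 0.52 0.45 0.02 0.04 0.03]
```

Emit:
step_arm([
  {"jaw": 255, "xyz": [0.0012, 0, 0], "turn": [0, 0, 0]},
  {"jaw": 255, "xyz": [0.0024, 0, 0], "turn": [0, 0, 0]},
  {"jaw": 255, "xyz": [0.0036, 0, 0], "turn": [0, 0, 0]},
  {"jaw": 255, "xyz": [0.0048, 0, 0], "turn": [0, 0, 0]},
  {"jaw": 255, "xyz": [0.006, 0, 0], "turn": [0, 0, 0]},
  {"jaw": 255, "xyz": [0.0072, 0, 0], "turn": [0, 0, 0]},
  {"jaw": 255, "xyz": [0.0084, 0, 0], "turn": [0, 0, 0]},
  {"jaw": 255, "xyz": [0.0096, 0, 0], "turn": [0, 0, 0]},
  {"jaw": 255, "xyz": [0.0108, 0, 0], "turn": [0, 0, 0]},
  {"jaw": 255, "xyz": [0.012, 0, 0], "turn": [0, 0, 0]},
  {"jaw": 255, "xyz": [0.013, 0, 0], "turn": [0, 0, 0]},
  {"jaw": 255, "xyz": [0.013, 0, 0], "turn": [0, 0, 0]},
])

```text
time_s: 15.3
ee_pos: [536.4, -42.2, 245.1]
orientation: [0.426, 0.564, 0.426, -0.564]
force: [0.0, 0.2, 0.2]
finger_gap: 0.104
```

```bash
python3 -c "
from h import *
import cv2
avg(50)
w=read_camera('wrist')[:,:,::-1];sc=read_camera('scene')[:,:,::-1]
a=cv2.resize(w[60:300,220:420],None,fx=2.3,fy=2.3,interpolation=cv2.INTER_CUBIC)
b=cv2.resize(sc[130:250,290:360],None,fx=4.6,fy=4.6,interpolation=cv2.INTER_CUBIC)
cv2.imwrite('pics/f7.png',np.hstack([a,b]))
"
```

```text
n 50 mean [ 5.3641e+02 -4.2240e+01  2.4521e+02 -3.3000e-01  1.4000e-01  2.1000e-01
  2.0000e-02  6.0000e-02  0.0000e+00] sd [0.02 0.02 0.02 0.6  0.53 0.47 0.03 0.03 0.03]
```

View pics/f7.png

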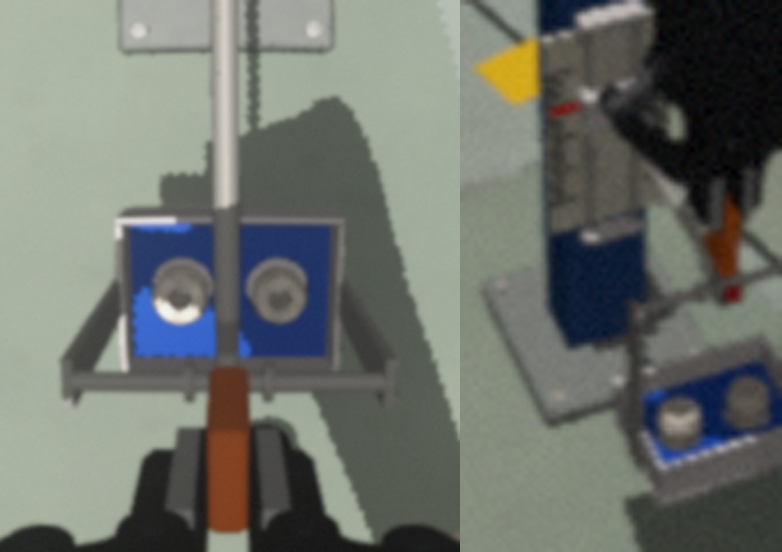

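Force is now +0.21 ± 0.07 N, so it is pressed about 2 mm too low. The bar is seated with the pointer down. I'll raise it 2 mm, gently.

Emit:
step_arm([
  {"jaw": 255, "xyz": [-0.0005, 0, 0], "turn": [0, 0, 0]},
  {"jaw": 255, "xyz": [-0.001, 0, 0], "turn": [0, 0, 0]},
  {"jaw": 255, "xyz": [-0.0015, 0, 0], "turn": [0, 0, 0]},
  {"jaw": 255, "xyz": [-0.002, 0, 0], "turn": [0, 0, 0]},
  {"jaw": 255, "xyz": [-0.002, 0, 0], "turn": [0, 0, 0]},
  {"jaw": 255, "xyz": [-0.002, 0, 0], "turn": [0, 0, 0]},
], force=20)

```text
time_s: 18.5
ee_pos: [536.4, -42.3, 247.2]
orientation: [-0.426, -0.564, -0.426, 0.564]
force: [-0.1, -0.5, -0.2]
finger_gap: 0.103
```

```bash
python3 -c "
from h import *
avg(45);print(get_obs()['time_s'])"
```

```text
n 45 mean [ 5.3640e+02 -4.2240e+01  2.4719e+02 -1.6000e-01  7.0000e-02  1.5000e-01
  4.0000e-02  3.0000e-02  1.0000e-02] sd [0.01 0.02 0.02 0.51 0.43 0.55 0.03 0.03 0.03]
20.75
```

A joint fit of the three levels gives +0.03 ± 0.05 N here, which is balanced to about 0.5 mm. Releasing slowly.

Emit:
step_arm([
  {"jaw": 236, "xyz": [0, 0, 0], "turn": [0, 0, 0]},
  {"jaw": 234, "xyz": [0, 0, 0], "turn": [0, 0, 0]},
  {"jaw": 232, "xyz": [0, 0, 0], "turn": [0, 0, 0]},
  {"jaw": 231, "xyz": [0, 0, 0], "turn": [0, 0, 0]},
  {"jaw": 230, "xyz": [0, 0, 0], "turn": [0, 0, 0]},
  {"jaw": 229, "xyz": [0, 0, 0], "turn": [0, 0, 0]},
  {"jaw": 228, "xyz": [0, 0, 0], "turn": [0, 0, 0]},
  {"jaw": 227, "xyz": [0, 0, 0], "turn": [0, 0, 0]},
  {"jaw": 226, "xyz": [0, 0, 0], "turn": [0, 0, 0]},
  {"jaw": 225, "xyz": [0, 0, 0], "turn": [0, 0, 0]},
  {"jaw": 224, "xyz": [0, 0, 0], "turn": [0, 0, 0]},
  {"jaw": 223, "xyz": [0, 0, 0], "turn": [0, 0, 0]},
])

```text
time_s: 21.95
ee_pos: [536.5, -42.3, 247.2]
orientation: [0.426, 0.564, 0.426, -0.564]
force: [-0.4, -0.8, 0.7]
finger_gap: 0.128
```

Emit:
step_arm([
  {"jaw": 221, "xyz": [0, 0, 0], "turn": [0, 0, 0]},
  {"jaw": 219, "xyz": [0, 0, 0], "turn": [0, 0, 0]},
  {"jaw": 216, "xyz": [0, 0, 0], "turn": [0, 0, 0]},
  {"jaw": 212, "xyz": [0, 0, 0], "turn": [0, 0, 0]},
  {"jaw": 205, "xyz": [0, 0, 0], "turn": [0, 0, 0]},
  {"jaw": 195, "xyz": [0, 0, 0], "turn": [0, 0, 0]},
  {"jaw": 180, "xyz": [0, 0, 0], "turn": [0, 0, 0]},
  {"jaw": 160, "xyz": [0, 0, 0], "turn": [0, 0, 0]},
  {"jaw": 140, "xyz": [0, 0, 0], "turn": [0, 0, 0]},
  {"jaw": 120, "xyz": [0, 0, 0], "turn": [0, 0, 0]},
  {"jaw": 100, "xyz": [0, 0, 0], "turn": [0, 0, 0]},
  {"jaw": 100, "xyz": [0, 0, 0], "turn": [0, 0, 0]},
])

```text
time_s: 23.15
ee_pos: [536.4, -42.3, 247.2]
orientation: [-0.426, -0.564, -0.426, 0.564]
force: [0.3, 0.1, -0.6]
finger_gap: 0.613
```

```bash
python3 -c "
from h import *
import cv2
w=read_camera('wrist')[:,:,::-1];sc=read_camera('scene')[:,:,::-1]
a=cv2.resize(w[60:300,220:420],None,fx=2.3,fy=2.3,interpolation=cv2.INTER_CUBIC)
b=cv2.resize(sc[130:250,290:360],None,fx=4.6,fy=4.6,interpolation=cv2.INTER_CUBIC)
cv2.imwrite('pics/f8.png',np.hstack([a,b]))
o=get_obs();print(o['time_s'],o['finger_gap'])
"
```

```text
23.25 0.6116169851211484
```

View pics/f8.png

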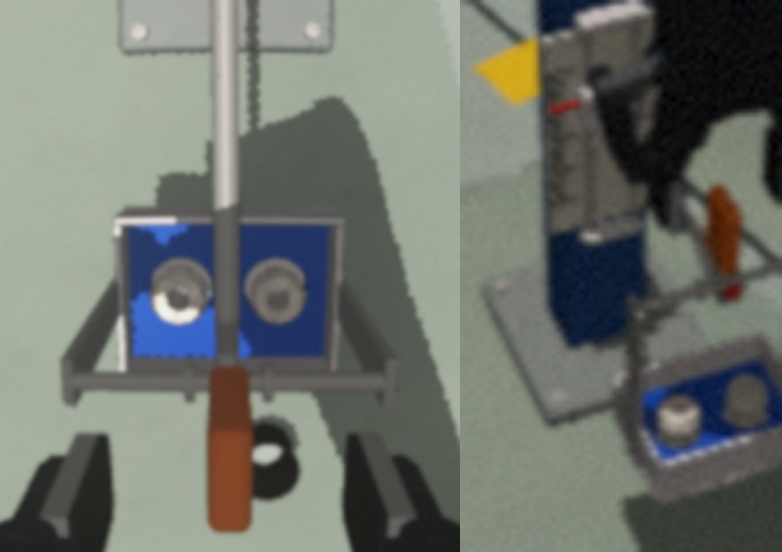

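The carrier is free and upright, with the collets in place and the fingers well clear of the tab (x 210–250). I'll retract straight up.

Emit:
step_arm([
  {"jaw": 100, "xyz": [-0.005, 0, 0], "turn": [0, 0, 0]},
  {"jaw": 100, "xyz": [-0.015, 0, 0], "turn": [0, 0, 0]},
  {"jaw": 100, "xyz": [-0.03, 0, 0], "turn": [0, 0, 0]},
  {"jaw": 100, "xyz": [-0.045, 0, 0], "turn": [0, 0, 0]},
  {"jaw": 100, "xyz": [-0.06, 0, 0], "turn": [0, 0, 0]},
  {"jaw": 100, "xyz": [-0.075, 0, 0], "turn": [0, 0, 0]},
  {"jaw": 100, "xyz": [-0.09, 0, 0], "turn": [0, 0, 0]},
  {"jaw": 100, "xyz": [-0.105, 0, 0], "turn": [0, 0, 0]},
  {"jaw": 100, "xyz": [-0.12, 0, 0], "turn": [0, 0, 0]},
  {"jaw": 100, "xyz": [-0.12, 0, 0], "turn": [0, 0, 0]},
  {"jaw": 100, "xyz": [-0.12, 0, 0], "turn": [0, 0, 0]},
  {"jaw": 100, "xyz": [-0.12, 0, 0], "turn": [0, 0, 0]},
])

```text
time_s: 24.45
ee_pos: [535.9, -42.3, 366.5]
orientation: [-0.426, -0.564, -0.426, 0.565]
force: [1.3, 0.2, -0.3]
finger_gap: 0.608
```

```bash
python3 -c "
from h import *
import cv2
w=read_camera('wrist')[:,:,::-1].astype(int)
for _ in range(8): read_camera('scene')
w2=read_camera('wrist')[:,:,::-1].astype(int);sc=read_camera('scene')[:,:,::-1]
print('diff over .45 s',abs(w2-w)[:,150:500].mean(),abs(w2-w)[:60,0:100].mean(),np.percentile(abs(w2-w),99.9))
a=cv2.resize(w2[60:300,220:420].astype(np.uint8),None,fx=2.3,fy=2.3,interpolation=cv2.INTER_CUBIC)
b=cv2.resize(sc[130:250,290:360],None,fx=4.6,fy=4.6,interpolation=cv2.INTER_CUBIC)
cv2.imwrite('pics/f9.png',np.hstack([a,b]))
o=get_obs();print(o['time_s'],o['ee_pos'])
"
```

```text
diff over .45 s 1.707152380952381 3.456111111111111 43.0
25.0 [536.379913   -42.21940866 367.17699835]
```

View pics/f9.png

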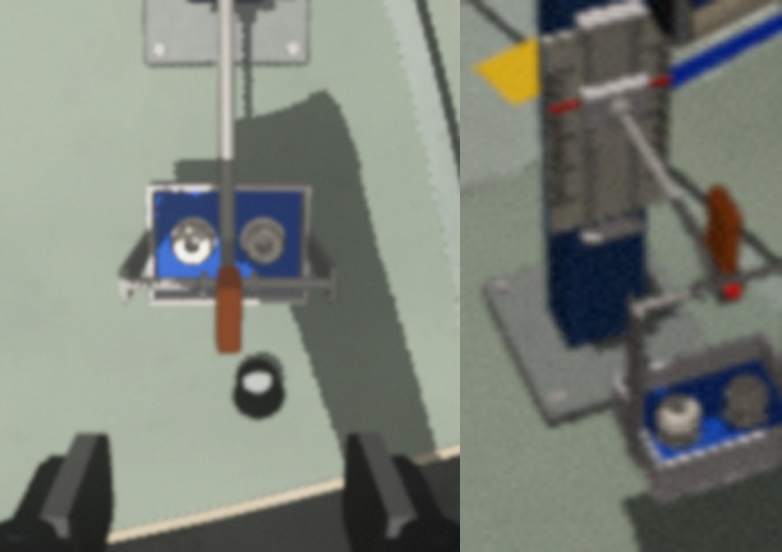

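The carrier hangs upright on the hook and the gripper is clear. I'll let it rest for a second, then hand in.

Emit:
step_arm([
  {"jaw": 100, "xyz": [0, 0, 0]},
  {"jaw": 100, "xyz": [0, 0, 0]},
  {"jaw": 100, "xyz": [0, 0, 0]},
  {"jaw": 100, "xyz": [0, 0, 0]},
  {"jaw": 100, "xyz": [0, 0, 0]},
  {"jaw": 100, "xyz": [0, 0, 0]},
  {"jaw": 100, "xyz": [0, 0, 0]},
  {"jaw": 100, "xyz": [0, 0, 0]},
  {"jaw": 100, "xyz": [0, 0, 0]},
  {"jaw": 100, "xyz": [0, 0, 0]},
  {"jaw": 100, "xyz": [0, 0, 0]},
  {"jaw": 100, "xyz": [0, 0, 0]},
])

```text
invalid input
```

```bash
python3 -c "
from workcell import *
import numpy as np
a=read_camera('scene').astype(int);[read_camera('side') for _ in range(4)];b=read_camera('scene').astype(int)
d=abs(a-b);print('carrier',d[190:245,320:360].mean(),'static bench',d[300:340,150:200].mean())
hand_in()"
```

```text
carrier 2.3203030303030303 static bench 2.2921666666666667
the job is handed in; nothing more can be done
```

The carrier hangs upright in the hook with both collets in it, and the job is handed in. The hand-in gives no verdict, so I can't say whether it passed.

- **Sequence:** I gripped the orange tab, lifted the carrier and brought the hook through its window. I then let it down at 12–15 mm/s until the wrist force balanced, and opened the jaws slowly. The gripper then retracted 120 mm straight up.
- **Weight:** the averaged force while holding it was about 2.45 N, which should put the pointer about 27 mm down. I did not read the pointer itself; the pictures only show it clearly lowered.
- **Release:** the first stop was about 2 mm too low (+0.21 N), so I raised it 2 mm. There the force alone still read +0.15 ± 0.08 N. A fit over the three heights I stopped at gave +0.03 ± 0.05 N, and I relied on that. Both figures assume the force sensor reads zero with no load. I did not measure the pointer's speed as the jaws opened.
- **Last checks:**
  - The carrier was upright with its collets in place, and the gripper was clear of it. I moved nothing else on the bench, though I did not measure the other items.
  - Comparing scene pictures 0.25 s apart, the carrier changed no more than the still bench (2.32 against 2.29, camera noise).
  - An earlier wrist comparison, just after the retract, had larger differences in places, which I put down to settling or noise.
- **Failed step:** the extra one-second wait before hand-in was refused as invalid input, so the carrier had about half a second less settling time than planned.

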